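Nest the wash cups in the shaker and hold its run lever at the run mark

ROBOT

A 7-joint arm with a two-finger parallel gripper is mounted at the origin on a cart in front of the work surface, level with it; the furniture and walls round the work are solid. World frame = base frame: x ahead of the robot, y to its left, z up, the work surface at z = 0. Lengths are in m, angles in rad, forces in N, time in s.
With the tool pointing down it reaches from about 0.425 to 0.875 m from the base axis. Payload 4.7 kg.
Tool frame: the origin (TCP) lies on the centre line of the jaws, within the pads' length; the fingertips stand 19 mm ahead of it and the grasp point (between the pads) is the TCP (ctrl.nose_length is the distance from the TCP to the fingertips, in m); z points along the fingers, x is the direction in which the jaws open and shut, and the axes are right-handed (so a half turn about z gives the same grasp; the last joint's range is limited). The gripper opens to 87 mm and grips with 3 to 60 N. Pads are 19 mm wide; open, the fingers measure 117 mm over their backs; the gripper's body (75 mm by 190 mm) begins 51 mm behind the grasp point.
Start: joints at [-1.091, 0.321, -0.07, 1.45, 0.023, 1.371, -0.057], TCP at [0.292, 0.581, 0.242] pointing down, gripper open.
Joint ranges: [-2.86, 2.86], [-0.3, 2.09], [-1.38, 1.24], [0.06, 2.45], [-1.56, 4.7], [0.09, 2.05], [-2.69, 2.69]. Speed limits (rad/s): [2.57, 2.57, 3.14, 3.14, 3.14, 3.14, 3.14].

INTERFACE

Orientations are given as a rotation vector (axis times angle).
In Python, from bench import ctrl gives the robot as it stands. The module is installed in compiled form; this text tells all that it offers.
- The arm moves only by the shell command python3 -m crank 'ROWS' [OPENING] [FORCE]. ROWS is a JSON object of lists of equal length, an entry for each row: "dp": the shift along the tool's x, y, z in cm, a list of three; "delta_rot": the turn, a rotation vector about the tool's x, y, z in rad, a list of three. In form: {"dp": [[x, y, z], ...], "delta_rot": [[rx, ry, rz], ...]}. A call has exactly 8 rows; each row shifts and turns the commanded pose from where the row before left it, along the tool's axes as they then stand; what a row does not reach is not made up. A row lasts 1/10 s, in which the tool goes at most 50 mm and 8.59 degrees, less where a joint would pass 70% of its speed; a pose out of reach is approached as far as the arm can. A call with a gripper value outside its range is refused whole. OPENING is the finger opening in cm, from 0 to 8.7, set as the call begins (- or left out, the last holds). The fingers move at their own pace and stop on an object; FORCE is the grip in N (left out, the last holds). Time passes only in rows, so rows that do not move let the fingers close, or fill a call up. It gives the time, the measured TCP pose, the force and the opening at its end, in the units of the state.
- ctrl.get_state(): the state, without advancing time (a new reading comes with each control period).
- ctrl.get_image(name): name is "side" or "top"; returns the picture (400x640x3 uint8, blue, green, red); there is no depth.
- ctrl.camera_info(name): a dict with "camera_matrix" (3x3 intrinsics, pixels), "D" ([k1, k2, p1, p2, k3] as OpenCV has them; the pictures are not rectified), "xyz" and "orientation" of the camera in the world. Camera axes: x right, y down, z forward; pixel columns grow to the right and rows downward; lengths in m; the calibration is good to about 2 mm. A picture is of the moment at which its call begins. camera_info takes no time and is no camera call.
- ctrl.close_job(): hands the job in, once; it reports no verdict.
The state is a dict: "time": time; "joint_positions": joint angles; "qd": joint speeds; "joint_torque": joint torques, N m; "position": TCP position; "tool_rot": TCP orientation; "ft_force": force on the tool from outside, world axes, zero at the start; "torque": the same for the moment, N m; "grip_width": opening from 0.0 (shut) to 1.0 (fully open).
Only numpy, scipy, OpenCV 4.12 (cv2) and the standard library are available. Lean on these libraries where they do the work, as an engineer would, in place of code of your own. Each camera call takes 0.05 s, during which the arm holds its last target.

TASK

Load the cup shaker: stand the large steel cup upright in the holder ring, with the medium cup inside it and the small cup inside that, each resting on the floor of the one below. Leave the run lever up until the cups are nested; then press the spring-loaded run lever down with the fingers until its pointer stands at the long middle mark, and finish while still holding it there (do not let go), with the battery, stamp, tape roll and plug gauge left where they were.

Things in the scene. Friction and masses are not known exactly. Their poses are not given: they have to be found in the camera images.
- shaker: cup shaker, a low grey box fixed to the bench, 150 (x) x 200 (y) mm, deck 50 mm above the bench; origin under its centre at bench height, z up; its front, towards the robot, is its -x side. On the deck: the holder ring at its (x 0, y +50) mm and the run lever along its y = -55 mm line. The scale post (14 mm wide, top 128 mm above the bench) stands beside the lever's paddle at its (x -42, y -90) mm; the lever's cheeks reach 97 mm above the bench at x +50
- holder_floor (a point): centre of the floor inside the holder ring, on the deck, 50 mm above the bench. The steel ring is 68 mm inside, 80 mm outside, 10 mm high
- middle_mark (a point): centre of the long middle mark on the post's front face, 85 mm above the bench (shorter marks above and below it)
- run_lever (a joint): angle of the run lever, rad: 0 at rest (raised), grows as the paddle is pressed down, stop at 0.6; the pointer stands at the long middle mark at 0.30, where the lever is level. The return spring lifts it again when let go: 1.0 N m/rad with 0.2 N m preload, so about 6 N at the paddle at the middle mark and 9.5 N at the stop. Its hinge is horizontal, along the shaker's y, 85 mm above the bench at the shaker's (x +50, y -55) mm
- lever_pad (a point): centre of the top face of the lever's black paddle (42 mm along the lever, 40 mm wide), 84 mm from the hinge towards the shaker's front; about 115 mm above the bench at rest, 91 mm at the middle mark, 66 mm at the stop
- cup_large: large round steel cup, standing open end up, slightly tapered: 58 mm outside at the foot, 62 mm at the rim, 45 mm high, wall and floor 2.5 mm; origin at the centre of its underside, z up
- cup_medium: medium steel cup, same make: 45 mm outside at the foot, 50 mm at the rim, 62 mm high, wall and floor 2.5 mm; origin at the centre of its underside, z up. Nested, it stands 19.5 mm proud of the large cup
- cup_small: small, slender steel cup, same make: 32 mm outside at the foot, 37 mm at the rim, 79 mm high, wall and floor 2.5 mm; origin at the centre of its underside, z up. Nested, it stands 19.5 mm proud of the medium cup
- battery: loose battery lying down, 15 x 50 x 15 mm, long along its y; origin under its centre; leave alone
- stamp: rubber stamp with a wooden handle, standing, 25 x 34 x 64 mm; origin under its centre; leave alone
- black_tape: roll of black tape lying flat, 62 mm across, 19 mm high; origin under its centre; leave alone
- gauge: steel plug gauge lying down, 22 x 97 x 22 mm, long along its y; origin under its centre; leave alone

How it is judged:
By the outcome, as a careful person would: the job done as asked, in the order asked, and still so for the second after the job is handed in, while the arm keeps its last pose, push and grip.
It also fails if it takes over 72 s, if anything falls off the work surface, if the arm or the gripper's body presses on something with over 40 N, if the wrist force passes 120 N, or if a joint passes its speed limit or range.

## Working session

There is one attempt and no reset: what is moved stays moved. The work goes in short steps, Python scripts to look and compute and a shell command to move; the robot and the scene stay as the last step left them, time stands still between calls to the robot, and variables do not carry over. Pictures are saved under pics/ and viewed, and the job is handed in when it is done.

```bash
mkdir -p pics
python3 - <<'E'
from bench import ctrl
import cv2
s=ctrl.get_state()
for k,v in s.items(): print(k,v)
for n in("top","side"):
    i=ctrl.camera_info(n); print(n,i)
    cv2.imwrite(f"pics/{n}0.png",ctrl.get_image(n))
E
```

```text
time 0.0
joint_positions [-1.09087165  0.32179947 -0.07010763  1.45163967  0.02261267  1.37078409
 -0.05690566]
qd [-0.0001362   0.00046706  0.00042745 -0.00115641  0.00177946 -0.00167542
  0.00061509]
joint_torque [ 2.69673028e-04 -4.91286170e+01 -4.03829422e-01 -3.12530816e+01
 -6.39324356e-02  4.36741544e-02  1.95212983e-04]
position [0.29176392 0.58028165 0.24049467]
tool_rot [ 2.67325833e+00  1.64823506e+00 -2.37623251e-03]
ft_force [-0.22563571 -0.06531389  0.41575644]
torque [ 0.05523243 -0.00342151  0.01791044]
grip_width 0.9984870082373885
top {'camera_matrix': array([[414.24849778,   0.        , 315.93604087],
       [  0.        , 414.24849778, 196.96898738],
       [  0.        ,   0.        ,   1.        ]]), 'D': array([-0.06446713,  0.        ,  0.        ,  0.        ,  0.        ]), 'xyz': array([0.39344763, 0.0927031 , 0.95677875]), 'orientation': array([-2.11194623,  2.17298831, -0.11472996])}
side {'camera_matrix': array([[376.64715694,   0.        , 317.84016669],
       [  0.        , 376.64715694, 197.95038432],
       [  0.        ,   0.        ,   1.        ]]), 'D': array([-0.00822245,  0.        ,  0.        ,  0.        ,  0.        ]), 'xyz': array([ 0.22045037, -0.54042121,  0.59499152]), 'orientation': array([-2.13804367,  0.48107838, -0.25522479])}
```

View pics/top0.png

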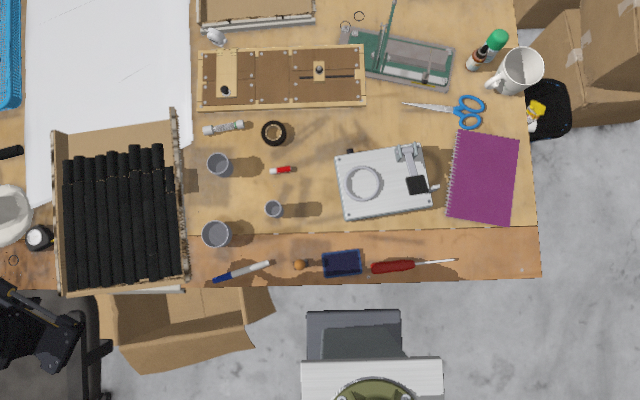

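View pics/side0.png

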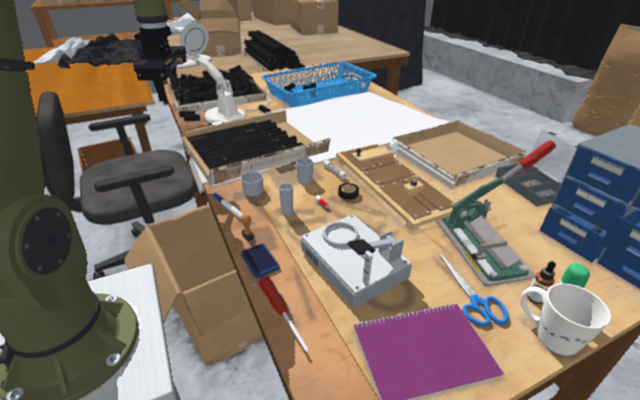

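The top view shows the cups near (219,164), (215,234) and (274,209). The shaker is near (383,182) with its ring at (361,183) and paddle at (416,185). The battery is at (283,169), the tape at (274,132), the gauge at (222,127) and the stamp at about (300,265). Next I'll zoom in.

```bash
cat > h.py <<'E'
import numpy as np,cv2
from bench import ctrl
from scipy.spatial.transform import Rotation as R
def ray(n,uv):
    i=ctrl.camera_info(n)
    p=cv2.undistortPoints(np.array(uv,float).reshape(-1,1,2),i["camera_matrix"],i["D"])[:,0]
    d=np.c_[p,np.ones(len(p))]@R.from_rotvec(i["orientation"]).as_matrix().T
    return i["xyz"],d
def plane(n,uv,z):
    c,d=ray(n,uv); return c+d*((z-c[2])/d[:,2])[:,None]
def proj(n,P):
    i=ctrl.camera_info(n); r=R.from_rotvec(i["orientation"]).inv()
    P=np.array(P,float).reshape(-1,3)
    return cv2.projectPoints(P,r.as_rotvec(),-r.apply(i["xyz"]),i["camera_matrix"],i["D"])[0][:,0]
def tri(ut,us):
    a,d=ray("top",ut);b,e=ray("side",us)
    out=[]
    for x,y in zip(d,e):
        k=np.linalg.lstsq(np.c_[x,-y],b-a,rcond=None)[0]
        out.append(np.r_[(a+k[0]*x+b+k[1]*y)/2,np.linalg.norm(a+k[0]*x-b-k[1]*y)])
    return np.array(out)
E
python3 - <<'E'
from h import *
t=cv2.imread("pics/top0.png");s=cv2.imread("pics/side0.png")
cv2.imwrite("pics/a.png",cv2.resize(t[110:280,190:320],None,fx=3.5,fy=3.5,interpolation=2)[:600])
cv2.imwrite("pics/b.png",cv2.resize(t[135:230,320:450],None,fx=6,fy=6,interpolation=2))
cv2.imwrite("pics/c.png",cv2.resize(s[145:270,205:365],None,fx=4.8,fy=4.8,interpolation=2))
cv2.imwrite("pics/d.png",cv2.resize(s[200:310,295:425],None,fx=5,fy=5,interpolation=2))
print(np.round(plane("top",[[219,164],[215,234],[274,209],[361,183],[283,169],[274,132],[222,127],[300,265]],0.05),3))
E
```

```text
[[0.595 0.329 0.05 ]
 [0.437 0.338 0.05 ]
 [0.489 0.206 0.05 ]
 [0.541 0.012 0.05 ]
 [0.578 0.185 0.05 ]
 [0.664 0.204 0.05 ]
 [0.681 0.323 0.05 ]
 [0.365 0.151 0.05 ]]
```

View pics/a.png

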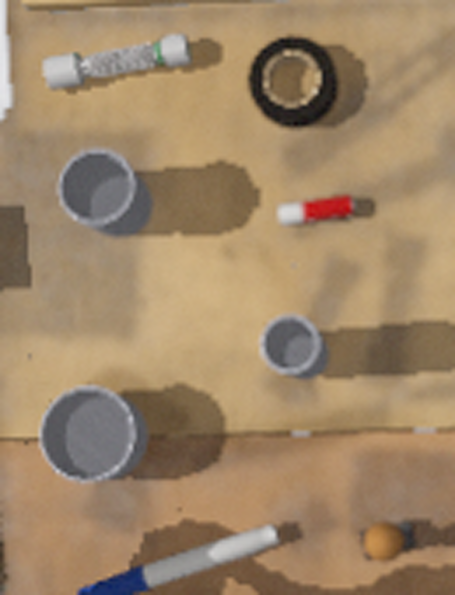

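View pics/b.png

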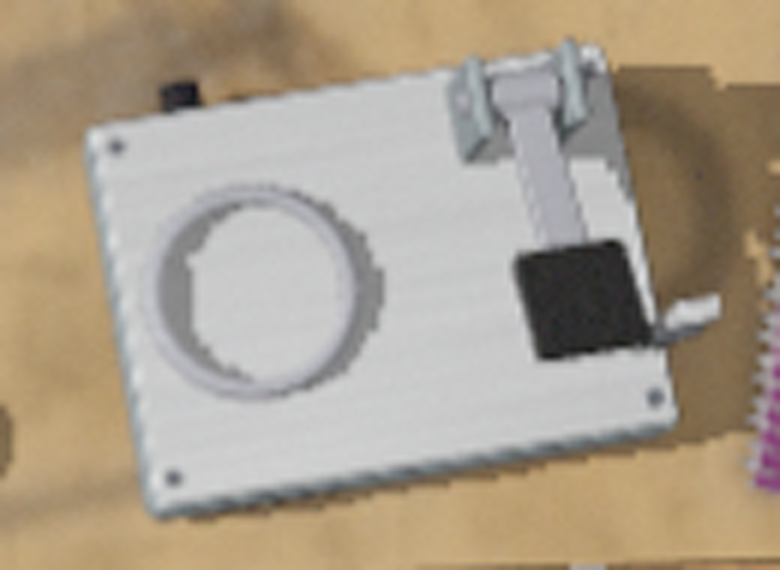

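View pics/c.png

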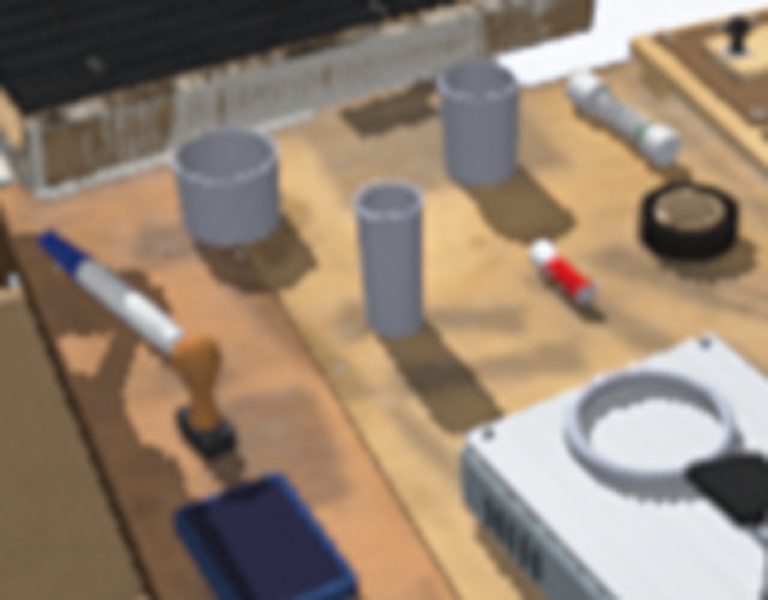

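View pics/d.png

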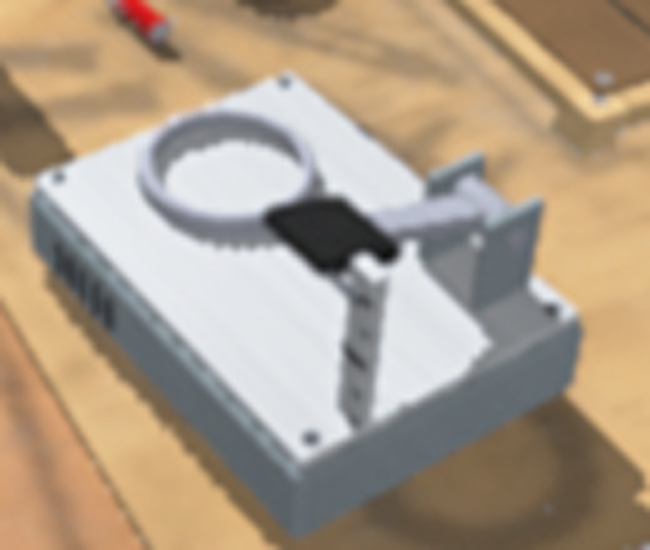

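Run:
```python
from h import *
t=cv2.imread("pics/top0.png")
f=6
def circ(x0,x1,y0,y1,rm,rM,tag,p2=18):
    c=cv2.resize(t[y0:y1,x0:x1],None,fx=f,fy=f,interpolation=cv2.INTER_CUBIC)
    g=cv2.GaussianBlur(cv2.cvtColor(c,6),(0,0),2)
    o=cv2.HoughCircles(g,cv2.HOUGH_GRADIENT,1,12,param1=60,param2=p2,minRadius=rm,maxRadius=rM)
    print(tag)
    for (a,b,r) in o[0][:4]:
        print(np.round([(a+.5)/f-.5+x0,(b+.5)/f-.5+y0,r/f],2))
# expected radii px: f/(H-z)*r
for z,r in((.045,.031),(.062,.025),(.079,.0185),(.06,.04),(.06,.034)): print(z,r,414.2*r/(.957-z))
circ(198,240,145,190,60,78,"med")
circ(195,240,212,255,76,95,"large")
circ(260,292,195,225,42,60,"small")
circ(335,392,158,210,85,122,"ring")
for z,u in((.062,[[218,163.4]]),):print(plane("top",u,z))
```

```text
0.045 0.031 14.079166666666667
0.062 0.025 11.569832402234637
0.079 0.0185 8.727448747152618
0.06 0.04 18.470457079152734
0.06 0.034 15.699888517279822
medTraceback (most recent call last):
  File "<stdin>", line 13, in <module>
  File "<stdin>", line 9, in circ
TypeError: 'NoneType' object is not subscriptable
```

```bash
cat > fit.py <<'E'
from h import *
from scipy.optimize import least_squares
def cupfit(t,c0,rad,z,f=6,w=26,sat=70,n="top",dbg=None):
    x0,y0=int(c0[0]-w),int(c0[1]-w)
    c=cv2.resize(t[y0:y0+2*w,x0:x0+2*w],None,fx=f,fy=f,interpolation=cv2.INTER_CUBIC)
    m=(cv2.cvtColor(c,cv2.COLOR_BGR2HSV)[:,:,1]<sat).astype(np.uint8)
    k,l,st,ce=cv2.connectedComponentsWithStats(m)
    lab=max(range(1,k),key=lambda i:st[i,4]*(1-np.hypot(*(ce[i]-w*f))/(w*f)))
    cs=cv2.findContours((l==lab).astype(np.uint8),0,cv2.CHAIN_APPROX_NONE)[0]
    p=max(cs,key=len)[:,0].astype(float)
    if dbg: cv2.imwrite(dbg,cv2.drawContours(c,[max(cs,key=len)],-1,(0,0,255),1))
    uv=(p+.5)/f-.5+[x0,y0]
    P=plane(n,uv,z)[:,:2]; cam=ctrl.camera_info(n)["xyz"][:2]
    ctr=P.mean(0); d=(ctr-cam)/np.linalg.norm(ctr-cam)
    for _ in range(6):
        s=P[(P-ctr)@d>-0.1*rad]
        r=least_squares(lambda q:np.hypot(*(s-q[:2]).T)-q[2],[*ctr,rad],loss="soft_l1",f_scale=.001)
        ctr=r.x[:2]
    r2=least_squares(lambda q:np.hypot(*(s-q).T)-rad,ctr,loss="soft_l1",f_scale=.001)
    return r.x,r2.x
E
python3 - <<'E'
from fit import *
t=cv2.imread("pics/top0.png");s=cv2.imread("pics/side0.png")
for n,c,r,z in(("med",(219,164),.025,.062),("large",(215,234),.031,.045),("small",(274,209),.0185,.079)):
    a,b=cupfit(t,c,r,z,dbg=f"pics/f_{n}.png"); print(n,a.round(4),b.round(4), proj("side",[[*b,0],[*b,z]]).round(1).tolist())
# shaker
pts=np.array([[116,146],[173,477],[655,398]]) # screws
uv=(pts+.5)/6-.5+[320,135]
P=plane("top",uv,.05);print("screws",P.round(4))
rg=np.array([[257,292]]);uv=(rg+.5)/6-.5+[320,135];print("ring",plane("top",uv,.06).round(4))
pd=np.array([[514,258],[628,240],[650,341],[538,361]]);uv=(pd+.5)/6-.5+[320,135];Q=plane("top",uv,.115);print(Q.round(4),Q.mean(0))
im=np.hstack([cv2.imread(f"pics/f_{n}.png") for n in("med","large")]);cv2.imwrite("pics/f.png",im)
E
```

```text
med [0.6068 0.3773 0.0083] [0.5911 0.3649] [[299.2, 174.5], [298.7, 156.4]]
large [0.4387 0.3401 0.0314] [0.4388 0.3406] [[253.3, 190.4], [251.7, 176.9]]
small [0.4884 0.2057 0.0193] [0.489  0.2065] [[287.2, 211.6], [285.8, 186.3]]
screws [[ 0.5971  0.0591  0.05  ]
 [ 0.473   0.0425  0.05  ]
 [ 0.4967 -0.1353  0.05  ]]
ring [[0.5389 0.0099 0.06  ]]
[[ 0.5391 -0.0736  0.115 ]
 [ 0.5442 -0.1131  0.115 ]
 [ 0.5089 -0.1185  0.115 ]
 [ 0.5032 -0.0798  0.115 ]] [ 0.52385101 -0.09625665  0.115     ]
```

View pics/f.png

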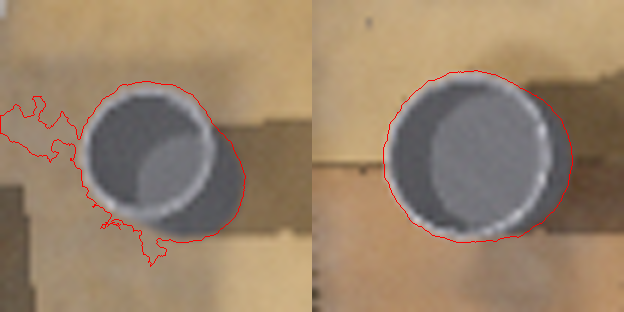

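Run:
```python
from fit import *
t=cv2.imread("pics/top0.png")
for sat in (40,50,58):
    a,b=cupfit(t,(219,164),.025,.062,sat=sat); print(a.round(4),b.round(4),proj("side",[[*b,0],[*b,.062]]).round(1).tolist())
print(plane("top",[[217.25,162.4]],.062))
# ring & box check
a=(np.array([257,292])+.5)/6-.5+[320,135]
print(plane("top",[[187,285],[175,110],[183,200]],.06).round(3))
T=R.from_rotvec(ctrl.get_state()["tool_rot"]).as_matrix();print(T.round(3))
```

```text
[0.5944 0.3302 0.0253] [0.5947 0.3304] [[304.9, 179.7], [304.6, 161.4]]
[0.5945 0.3302 0.0256] [0.595  0.3308] [[305.0, 179.6], [304.6, 161.3]]
[0.5945 0.3302 0.026 ] [0.5953 0.3312] [[305.0, 179.5], [304.7, 161.2]]
[[0.59561491 0.33003614 0.062     ]]
[[0.328 0.396 0.06 ]
 [0.722 0.43  0.06 ]
 [0.514 0.407 0.06 ]]
[[ 0.449  0.893 -0.001]
 [ 0.893 -0.449 -0.002]
 [-0.002  0.    -1.   ]]
```

```bash
python3 -m crank '{"dp":[[0,0,0],[0,0,0],[0,0,0],[0,0,0],[0,0,0],[0,0,0],[0,0,0],[0,0,0]],"delta_rot":[[0,0,0.14],[0,0,0.14],[0,0,0.14],[0,0,0.14],[0,0,0.14],[0,0,0.14],[0,0,0.14],[0,0,0.125]]}' 8.7 20
```

```text
time: 0.9
position: [0.2918, 0.5805, 0.2409]
tool_rot: [3.14, -0.008, -0.001]
ft_force: [-0.8, -0.3, -0.2]
grip_width: 0.998
```

```bash
python3 -m crank '{"dp":[[2.45,4,0],[2.45,4,0],[2.45,4,0],[2.45,4,0],[2.45,4,0],[2.45,4,0],[0,0,3],[0,0,3]],"delta_rot":[[0,0,0],[0,0,0],[0,0,0],[0,0,0],[0,0,0],[0,0,0],[0,0,0],[0,0,0]]}'
```

```text
time: 1.7
position: [0.4408, 0.3391, 0.1818]
tool_rot: [-3.14, 0.007, -0.003]
ft_force: [-0.6, 0.8, -1.1]
grip_width: 0.995
```

```bash
python3 -m crank '{"dp":[[-0.2,-0.1,2],[0,0,3],[0,0,3],[0,0,2.5],[0,0,2],[0,0,1.5],[0,0,0.5],[0,0,0]],"delta_rot":[[0,0,0],[0,0,0],[0,0,0],[0,0,0],[0,0,0],[0,0,0],[0,0,0],[0,0,0]]}'
python3 - <<'E'
from h import *
cv2.imwrite("pics/t1.png",cv2.resize(ctrl.get_image("top")[150:290,150:310],None,fx=4,fy=4))
cv2.imwrite("pics/s1.png",cv2.resize(ctrl.get_image("side")[110:260,170:350],None,fx=4,fy=4))
E
```

```text
time: 2.5
position: [0.4367, 0.3415, 0.0361]
tool_rot: [3.141, -0.0, -0.001]
ft_force: [0.4, 0.1, -0.3]
grip_width: 1.0
```

View pics/t1.png

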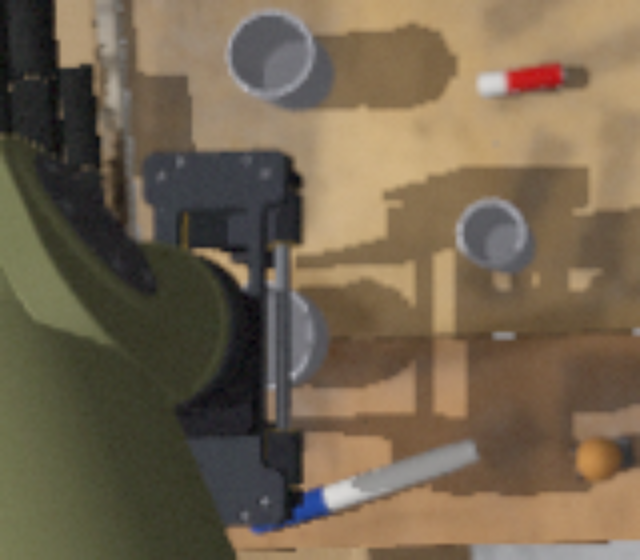

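View pics/s1.png

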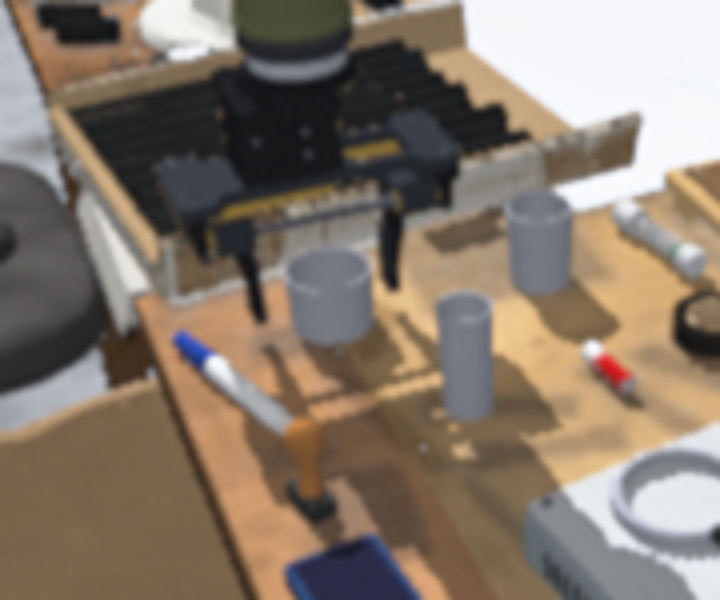

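The fingers straddle the large cup, which is between them at about (330,295) in the side crop. I'll compare the finger tips' expected pixels with the picture.

Run:
```python
from h import *
print(proj("side",[[.385,.3415,.018],[.488,.3415,.018],[.437,.3415,.045]]))
print("seen",262/4+170,315/4+110,392/4+170,285/4+110)
```

```text
[[233.80161645 189.41274928]
 [269.13653023 180.92738068]
 [250.9980736  176.87785517]]
seen 235.5 188.75 268.0 181.25
```

Expected and seen tips agree to about 2 px, so I'll close on it.

```bash
python3 -m crank '{"dp":[[0,0,0],[0,0,0],[0,0,0],[0,0,0],[0,0,0],[0,0,0],[0,0,0],[0,0,0]],"delta_rot":[[0,0,0],[0,0,0],[0,0,0],[0,0,0],[0,0,0],[0,0,0],[0,0,0],[0,0,0]]}' 5.0 20
```

```text
time: 3.4
position: [0.4375, 0.342, 0.037]
tool_rot: [-3.141, 0.0, -0.001]
ft_force: [1.0, 0.1, 4.5]
grip_width: 0.687
```

```bash
python3 -m crank '{"dp":[[0,0,-1],[0,0,-2],[0,0,-4],[0,0,-4],[0,0,-3],[0.5,2,0],[1.4,4.5,0],[1.4,4.5,0]],"delta_rot":[[0,0,0],[0,0,0],[0,0,0],[0,0,0],[0,0,0],[0,0,0],[0,0,0],[0,0,0]]}'
python3 -m crank '{"dp":[[1.4,4.5,0],[1.4,4.5,0],[1.4,4.5,0],[1.4,4.5,0],[1.2,3,0],[0,0,0],[0,0,0],[0,0,0]],"delta_rot":[[0,0,-0.05],[0,0,-0.05],[0,0,-0.03],[0,0,0],[0,0,0],[0,0,0],[0,0,0],[0,0,0]]}'
```

```text
time: 4.2
position: [0.4693, 0.2312, 0.1768]
tool_rot: [3.142, 0.005, -0.001]
ft_force: [1.0, -0.3, -0.7]
grip_width: 0.689
time: 5.0
position: [0.5533, 0.0299, 0.1762]
tool_rot: [-3.134, -0.207, 0.002]
ft_force: [-0.1, 0.1, -0.4]
grip_width: 0.686
```

```bash
python3 -m crank '{"dp":[[-0.8,0.9,0],[-0.8,0.8,0],[0,0,2],[0,0,2],[0,0,2],[0,0,0],[0,0,0],[0,0,0]],"delta_rot":[[0,0,0],[0,0,0],[0,0,0],[0,0,0],[0,0,0],[0,0,0],[0,0,0],[0,0,0]]}'
python3 - <<'E'
from h import *
cv2.imwrite("pics/t2f.png",ctrl.get_image("top"));cv2.imwrite("pics/s2f.png",ctrl.get_image("side"))
cv2.imwrite("pics/t2.png",cv2.resize(cv2.imread("pics/t2f.png")[120:240,300:450],None,fx=5,fy=5))
cv2.imwrite("pics/s2.png",cv2.resize(cv2.imread("pics/s2f.png")[180:290,280:420],None,fx=5,fy=5))
E
```

```text
time: 5.8
position: [0.5411, 0.0091, 0.1179]
tool_rot: [-3.135, -0.204, -0.003]
ft_force: [0.4, -0.0, -0.6]
grip_width: 0.69
```

View pics/t2.png

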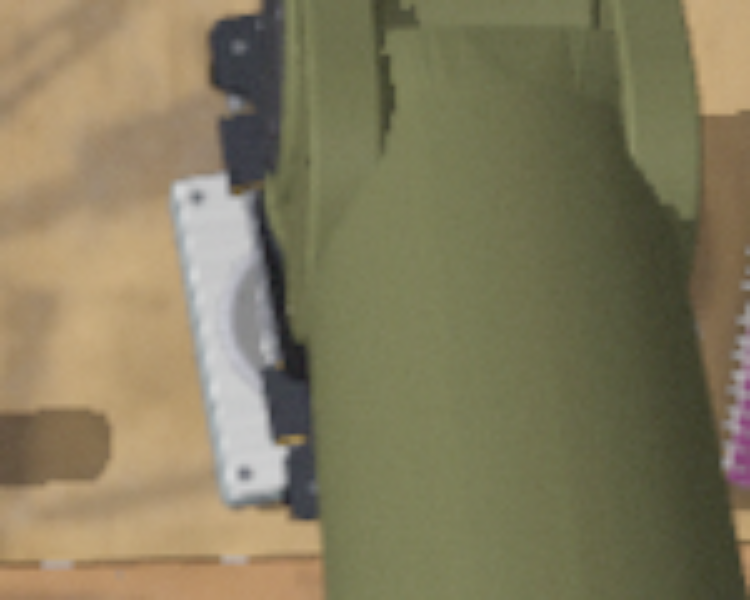

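View pics/s2.png

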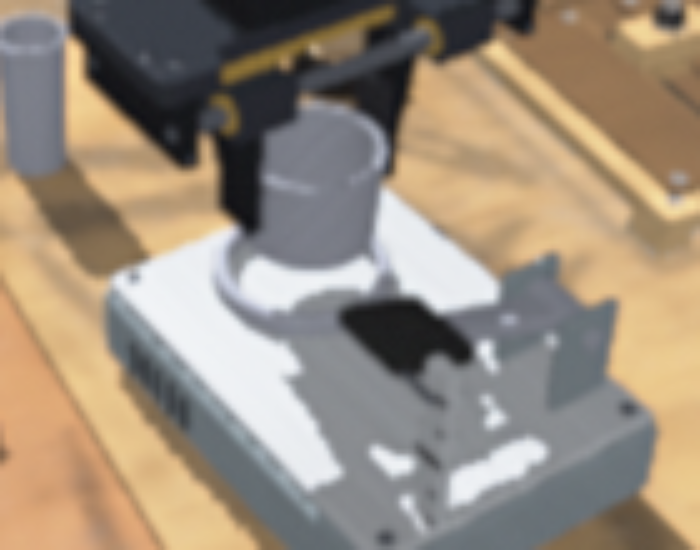

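Run:
```python
from h import *
s=cv2.imread("pics/s2f.png");f=5
im=cv2.resize(s[180:290,280:420],None,fx=f,fy=f,interpolation=cv2.INTER_CUBIC)
th=np.linspace(0,6.283,60)
def C(x,y,z,r,c):
    p=(proj("side",np.c_[x+r*np.cos(th),y+r*np.sin(th),th*0+z])-[280,180]+.5)*f
    cv2.polylines(im,[p.astype(np.int32)],True,c,1)
C(.5396,.0107,.06,.04,(0,0,255));C(.5411,.0091,.1179+.008,.031,(0,255,0));C(.5411,.0091,.1179-.037,.029,(0,255,0))
cv2.imwrite("pics/s2o.png",im)
```

```text
(no output)
```

View pics/s2o.png

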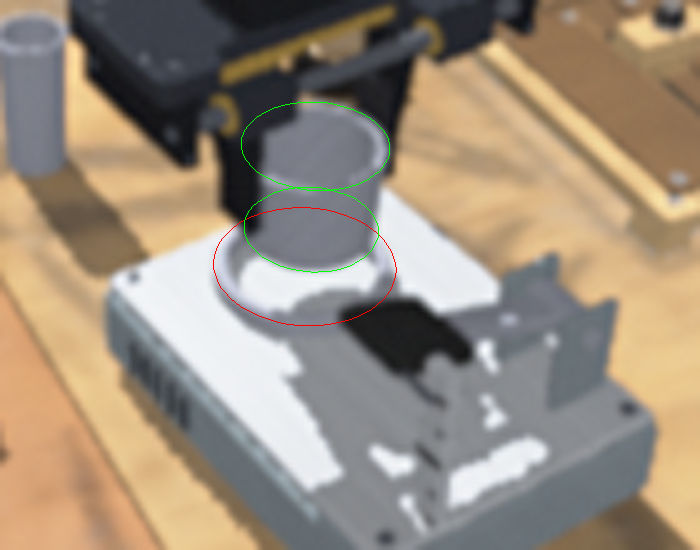

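```bash
python3 -m crank '{"dp":[[-0.1,-0.1,0],[0,0,0.5],[0,0,0.6],[0,0,0.6],[0,0,0.6],[0,0,0.4],[0,0,0.2],[0,0,0]],"delta_rot":[[0,0,0],[0,0,0],[0,0,0],[0,0,0],[0,0,0],[0,0,0],[0,0,0],[0,0,0]]}'
```

```text
time: 6.7
position: [0.5393, 0.0102, 0.0874]
tool_rot: [-3.135, -0.204, 0.0]
ft_force: [0.5, 0.6, -1.3]
grip_width: 0.688
```

```bash
python3 -m crank '{"dp":[[0,0,0.1],[0,0,0],[0,0,0],[0,0,0],[0,0,0],[0,0,-0.5],[0,0,-2],[0,0,-3]],"delta_rot":[[0,0,0],[0,0,0],[0,0,0],[0,0,0],[0,0,0],[0,0,0],[0,0,0],[0,0,0]]}' 8.7
python3 - <<'E'
from h import *
cv2.imwrite("pics/s3f.png",ctrl.get_image("side"))
s=cv2.imread("pics/s3f.png");f=5
im=cv2.resize(s[180:290,280:420],None,fx=f,fy=f,interpolation=cv2.INTER_CUBIC)
cv2.imwrite("pics/s3o.png",im)
E
```

```text
time: 7.5
position: [0.538, 0.0099, 0.141]
tool_rot: [3.134, 0.204, -0.005]
ft_force: [0.2, -0.7, -0.0]
grip_width: 1.0
```

View pics/s3o.png

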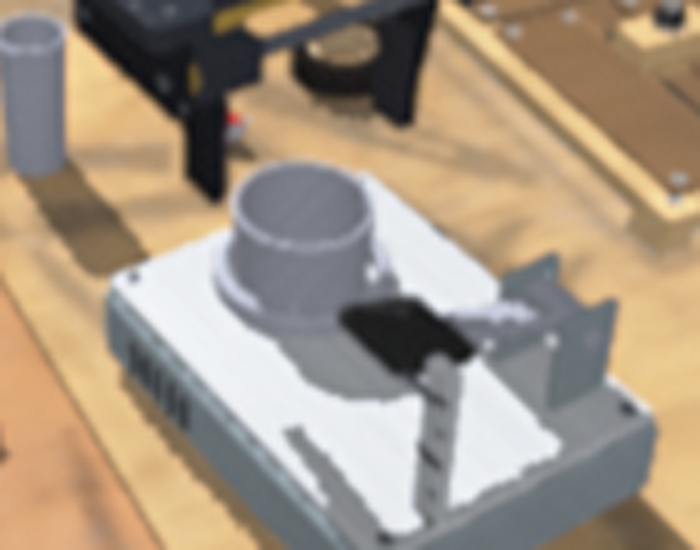

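The large cup stands in the ring: its rim is near (302,205) in the crop and it looks upright. Next is the medium cup.

```bash
python3 -m crank '{"dp":[[0,0,-3],[1.4,-4.4,0],[1.4,-4.4,0],[1.4,-4.4,0],[1.4,-4.4,0],[1.4,-4.4,0],[1.4,-4.4,0],[1.4,-4.4,0]],"delta_rot":[[0,0,0],[0,0,0],[0,0,0],[0,0,0],[0,0,0],[0,0,0],[0,0,0],[0,0,0]]}'
python3 -m crank '{"dp":[[0,0,0],[0,0,0],[0,0,0],[0,0,0],[0,0,0],[0,0,0],[0,0,0],[0,0,0]],"delta_rot":[[0,0,0],[0,0,0],[0,0,0],[0,0,0],[0,0,0],[0,0,0],[0,0,0],[0,0,0]]}'
```

```text
time: 8.35
position: [0.5969, 0.3301, 0.172]
tool_rot: [-3.135, -0.204, -0.001]
ft_force: [1.0, -0.3, 0.2]
grip_width: 0.997
time: 9.15
position: [0.5966, 0.3281, 0.1717]
tool_rot: [-3.135, -0.204, -0.0]
ft_force: [0.3, 0.0, 0.8]
grip_width: 1.005
```

```bash
python3 -m crank '{"dp":[[-0.1,-0.2,0],[0,0,2],[0,0,3],[0,0,3],[0,0,1.6],[0,0,1],[0,0,0],[0,0,0]],"delta_rot":[[0,0,0],[0,0,0],[0,0,0],[0,0,0],[0,0,0],[0,0,0],[0,0,0],[0,0,0]]}'
python3 - <<'E'
from h import *
cv2.imwrite("pics/s4.png",cv2.resize(ctrl.get_image("side")[110:230,230:390],None,fx=4.5,fy=4.5))
E
```

```text
time: 9.95
position: [0.5962, 0.3305, 0.0668]
tool_rot: [-3.134, -0.204, -0.003]
ft_force: [0.1, 0.5, 0.2]
grip_width: 0.999
```

View pics/s4.png

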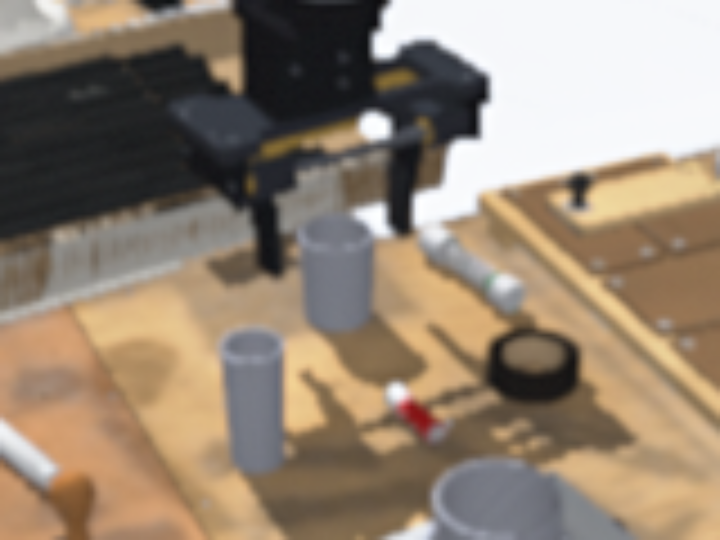

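The fingers straddle the medium cup at about (338,270), at the right height. I'll close on it and lift.

```bash
python3 -m crank '{"dp":[[0,0,0],[0,0,0],[0,0,0],[0,0,0],[0,0,0],[0,0,0],[0,0,0],[0,0,0]],"delta_rot":[[0,0,0],[0,0,0],[0,0,0],[0,0,0],[0,0,0],[0,0,0],[0,0,0],[0,0,0]]}' 3.5 20
python3 -m crank '{"dp":[[0,0,-1],[0,0,-2],[0,0,-4],[0,0,-4],[0,0,-3],[0,0,0],[0,0,0],[0,0,0]],"delta_rot":[[0,0,0],[0,0,0],[0,0,0],[0,0,0],[0,0,0],[0,0,0],[0,0,0],[0,0,0]]}'
```

```text
time: 10.8
position: [0.5955, 0.3301, 0.0656]
tool_rot: [-3.135, -0.204, -0.001]
ft_force: [0.6, 0.2, -0.4]
grip_width: 0.56
time: 11.6
position: [0.5944, 0.3297, 0.2041]
tool_rot: [3.134, 0.204, -0.004]
ft_force: [-0.5, -0.1, -1.5]
grip_width: 0.563
```

Run:
```python
from h import *
cv2.imwrite("pics/t5f.png",ctrl.get_image("top"));cv2.imwrite("pics/s5f.png",ctrl.get_image("side"))
f=8
cv2.imwrite("pics/t5.png",cv2.resize(cv2.imread("pics/t5f.png")[150:220,325:415],None,fx=f,fy=f,interpolation=2))
s=cv2.imread("pics/s5f.png")
cv2.imwrite("pics/s5.png",cv2.resize(s[200:260,310:400],None,fx=f,fy=f,interpolation=2))
```

```text
(no output)
```

View pics/t5.png

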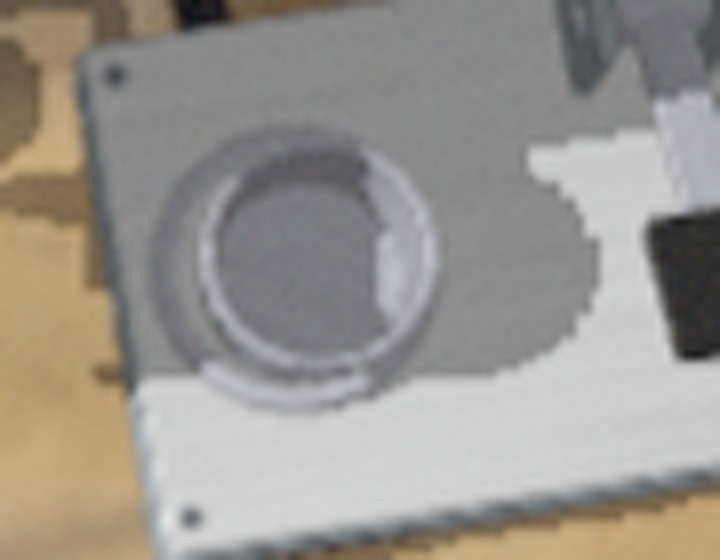

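View pics/s5.png

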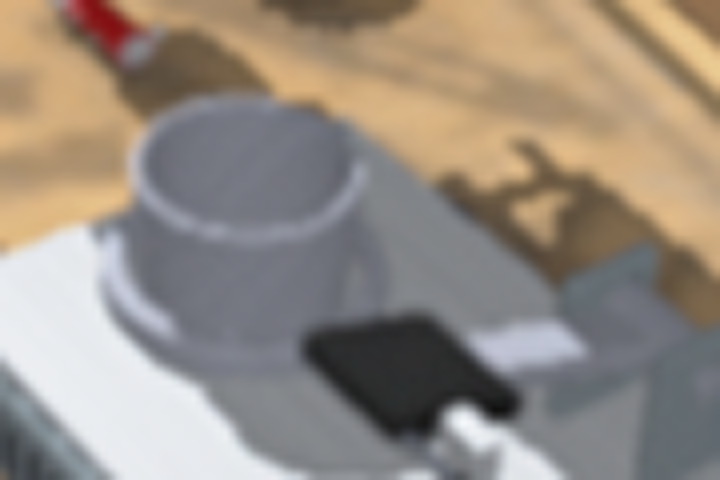

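Run:
```python
from h import *
a=(np.array([[319,258]])+.5)/8-.5+[325,150]; b=(np.array([[250,167]])+.5)/8-.5+[310,200]
print(plane("top",a,.095),plane("side",b,.095),tri(a,b))
```

```text
[[0.53611666 0.00876854 0.095     ]] [[0.5381758  0.00908184 0.095     ]] [[0.53684504 0.00849833 0.09565525 0.00177049]]
```

```bash
python3 -m crank '{"dp":[[-1.4,4.4,0],[-1.4,4.4,0],[-1.4,4.4,0],[-1.4,4.4,0],[-1.4,4.4,0],[-1.4,4.4,0],[-1.0,3.0,0],[-0.5,1.6,0]],"delta_rot":[[0,0,0],[0,0,0],[0,0,0],[0,0,0],[0,0,0],[0,0,0],[0,0,0],[0,0,0]]}'
python3 -m crank '{"dp":[[0,0,0],[0,0,2],[0,0,1.5],[0,0,0],[0,0,0],[0,0,0],[0,0,0],[0,0,0]],"delta_rot":[[0,0,0],[0,0,0],[0,0,0],[0,0,0],[0,0,0],[0,0,0],[0,0,0],[0,0,0]]}'
python3 - <<'E'
from h import *
cv2.imwrite("pics/s6f.png",ctrl.get_image("side"));p=ctrl.get_state()["position"];print(p)
s=cv2.imread("pics/s6f.png");f=6
im=cv2.resize(s[160:260,290:400],None,fx=f,fy=f,interpolation=cv2.INTER_CUBIC)
th=np.linspace(0,6.283,60)
def C(x,y,z,r,c):
    q=(proj("side",np.c_[x+r*np.cos(th),y+r*np.sin(th),th*0+z])-[290,160]+.5)*f
    cv2.polylines(im,[q.astype(np.int32)],True,c,1)
C(.5375,.0092,.095,.031,(0,0,255));C(p[0],p[1],p[2]-.004,.025,(0,255,0));C(p[0],p[1],p[2]-.066,.0225,(0,255,0))
cv2.imwrite("pics/s6.png",im)
E
```

```text
time: 12.5
position: [0.5362, 0.0061, 0.2049]
tool_rot: [3.135, 0.197, -0.002]
ft_force: [-0.1, 0.7, -0.4]
grip_width: 0.559
time: 13.3
position: [0.5378, 0.0099, 0.1712]
tool_rot: [-3.135, -0.204, -0.002]
ft_force: [0.5, 0.6, -0.2]
grip_width: 0.559
[0.53766343 0.00984949 0.17106783]
```

View pics/s6.png

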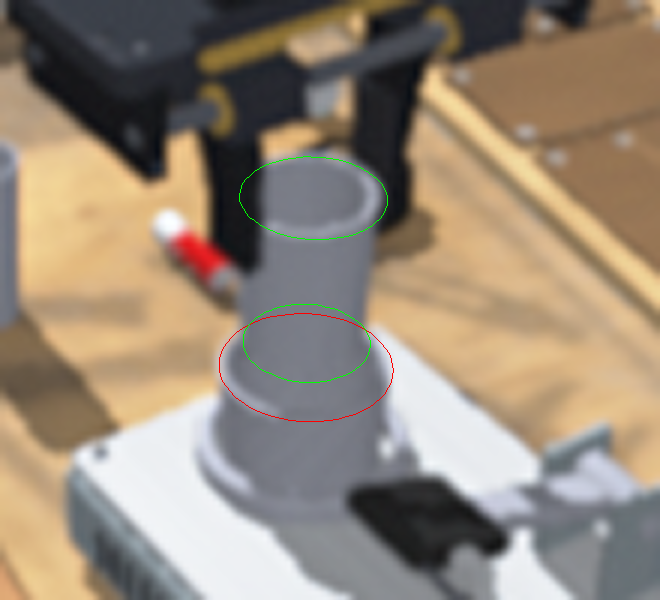

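```bash
python3 -m crank '{"dp":[[0,0,0.8],[0,0,0.9],[0,0,0.9],[0,0,0.9],[0,0,0.8],[0,0,0.5],[0,0,0.2],[0,0,0]],"delta_rot":[[0,0,0],[0,0,0],[0,0,0],[0,0,0],[0,0,0],[0,0,0],[0,0,0],[0,0,0]]}'
```

```text
time: 14.15
position: [0.5373, 0.0098, 0.1203]
tool_rot: [3.135, 0.204, -0.001]
ft_force: [1.5, 0.9, -0.5]
grip_width: 0.561
```

```bash
python3 -m crank '{"dp":[[0,0,0.1],[0,0,0],[0,0,0],[0,0,0],[0,0,0],[0,0,-0.5],[0,0,-3],[0,0,-3]],"delta_rot":[[0,0,0],[0,0,0],[0,0,0],[0,0,0],[0,0,0],[0,0,0],[0,0,0],[0,0,0]]}' 8.7
python3 - <<'E'
from h import *
cv2.imwrite("pics/s7f.png",ctrl.get_image("side"))
s=cv2.imread("pics/s7f.png");f=6
cv2.imwrite("pics/s7.png",cv2.resize(s[160:260,290:400],None,fx=f,fy=f,interpolation=cv2.INTER_CUBIC))
E
```

```text
time: 14.95
position: [0.5367, 0.0097, 0.185]
tool_rot: [3.135, 0.204, -0.003]
ft_force: [0.0, -0.4, 0.9]
grip_width: 0.997
```

View pics/s7.png

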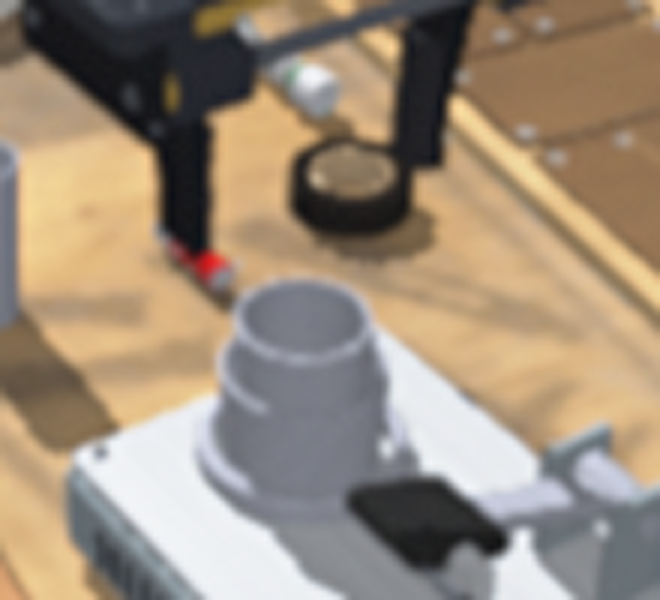

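```bash
python3 -m crank '{"dp":[[-0.44,-4,0],[-0.44,-4,0],[-0.44,-4,0],[-0.44,-4,0],[-0.44,-4,0],[0,0,0],[0,0,0],[0,0,0]],"delta_rot":[[0,0,0],[0,0,0],[0,0,0],[0,0,0],[0,0,0],[0,0,0],[0,0,0],[0,0,0]]}'
python3 - <<'E'
from fit import *
cv2.imwrite("pics/t8f.png",ctrl.get_image("top"));cv2.imwrite("pics/s8f.png",ctrl.get_image("side"))
f=8
cv2.imwrite("pics/t8.png",cv2.resize(cv2.imread("pics/t8f.png")[150:220,325:415],None,fx=f,fy=f,interpolation=2))
cv2.imwrite("pics/s8.png",cv2.resize(cv2.imread("pics/s8f.png")[195:265,310:400],None,fx=f,fy=f,interpolation=2))
E
```

```text
time: 15.8
position: [0.4901, 0.204, 0.1847]
tool_rot: [3.135, 0.202, 0.001]
ft_force: [0.0, 0.4, 0.1]
grip_width: 0.999
```

View pics/t8.png

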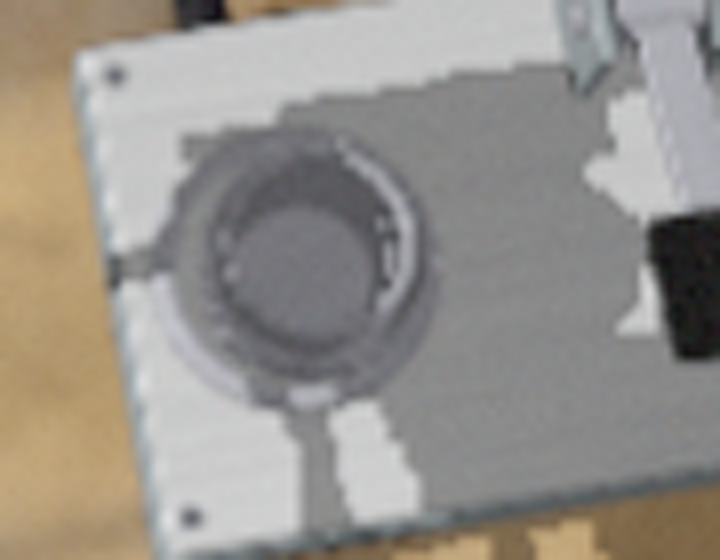

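View pics/s8.png

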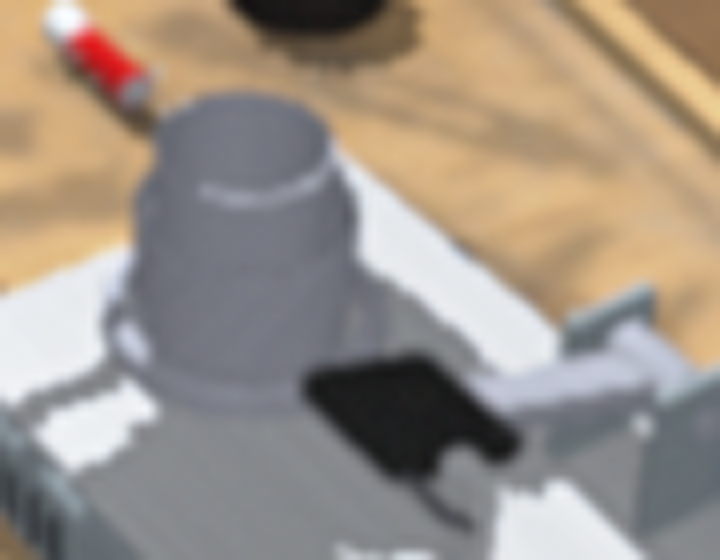

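Run:
```python
from h import *
a=(np.array([[318,246]])+.5)/8-.5+[325,150]; b=(np.array([[243,150]])+.5)/8-.5+[310,195]
print(plane("top",a,.1145),plane("side",b,.1145),tri(a,b))
print(ctrl.get_state()["position"])
```

```text
[[0.53602266 0.01079144 0.1145    ]] [[0.53559582 0.00974085 0.1145    ]] [[5.36159690e-01 1.07115461e-02 1.13651366e-01 1.39876305e-05]]
[0.49021054 0.20371427 0.18472345]
```

```bash
python3 -m crank '{"dp":[[-0.1,-0.2,0],[0,0,2],[0,0,3],[0,0,2.6],[0,0,1.6],[0,0,1],[0,0,0],[0,0,0]],"delta_rot":[[0,0,0],[0,0,0],[0,0,0],[0,0,0],[0,0,0],[0,0,0],[0,0,0],[0,0,0]]}'
python3 -m crank '{"dp":[[0,0,0],[0,0,0],[0,0,0],[0,0,0],[0,0,0],[0,0,0],[0,0,0],[0,0,0]],"delta_rot":[[0,0,0],[0,0,0],[0,0,0],[0,0,0],[0,0,0],[0,0,0],[0,0,0],[0,0,0]]}' 2.2 20
python3 - <<'E'
from h import *
cv2.imwrite("pics/s9.png",cv2.resize(ctrl.get_image("side")[130:250,220:390],None,fx=4.5,fy=4.5))
E
```

```text
time: 16.7
position: [0.489, 0.2071, 0.0832]
tool_rot: [-3.135, -0.203, -0.002]
ft_force: [-0.1, 0.1, 0.8]
grip_width: 1.0
time: 17.5
position: [0.4885, 0.2071, 0.0826]
tool_rot: [-3.135, -0.204, -0.0]
ft_force: [0.8, 0.5, -0.2]
grip_width: 0.418
```

View pics/s9.png

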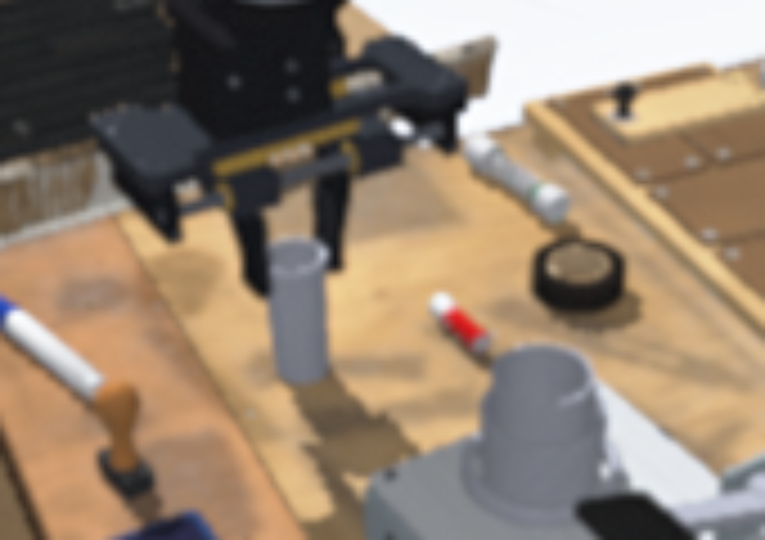

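```bash
python3 -m crank '{"dp":[[0,0,-1],[0,0,-3],[0,0,-4],[0,0,-4],[0,0,-2],[0,0,0],[0.4,4,0],[0.4,4,0]],"delta_rot":[[0,0,0],[0,0,0],[0,0,0],[0,0,0],[0,0,0],[0,0,0],[0,0,0],[0,0,0]]}'
python3 -m crank '{"dp":[[0.4,4,0],[0.4,4,0],[0.3,3,0],[0.2,1.1,0],[0,0,0],[0,0,0],[0,0,0],[0,0,0]],"delta_rot":[[0,0,0],[0,0,0],[0,0,0],[0,0,0],[0,0,0],[0,0,0],[0,0,0],[0,0,0]]}'
cat > ov.py <<'E'
from h import *
import sys
s=ctrl.get_image("side");p=ctrl.get_state()["position"];print(p);f=6
im=cv2.resize(s[145:245,290:400],None,fx=f,fy=f,interpolation=cv2.INTER_CUBIC)
th=np.linspace(0,6.283,60)
def C(x,y,z,r,c):
    q=(proj("side",np.c_[x+r*np.cos(th),y+r*np.sin(th),th*0+z])-[290,145]+.5)*f
    cv2.polylines(im,[q.astype(np.int32)],True,c,1)
C(.536,.0103,.1145,.025,(0,0,255));C(p[0],p[1],p[2]-.004,.0185,(0,255,0));C(p[0],p[1],p[2]-.083,.016,(0,255,0))
cv2.imwrite(sys.argv[1],im)
E
python3 ov.py pics/s10.png
```

```text
time: 18.35
position: [0.5059, 0.1289, 0.2216]
tool_rot: [3.134, 0.21, -0.002]
ft_force: [1.2, -0.8, -0.9]
grip_width: 0.417
time: 19.15
position: [0.535, 0.0124, 0.2224]
tool_rot: [-3.134, -0.209, 0.001]
ft_force: [0.1, 0.6, -1.7]
grip_width: 0.421
[0.53507742 0.0120775  0.22245763]
```

View pics/s10.png

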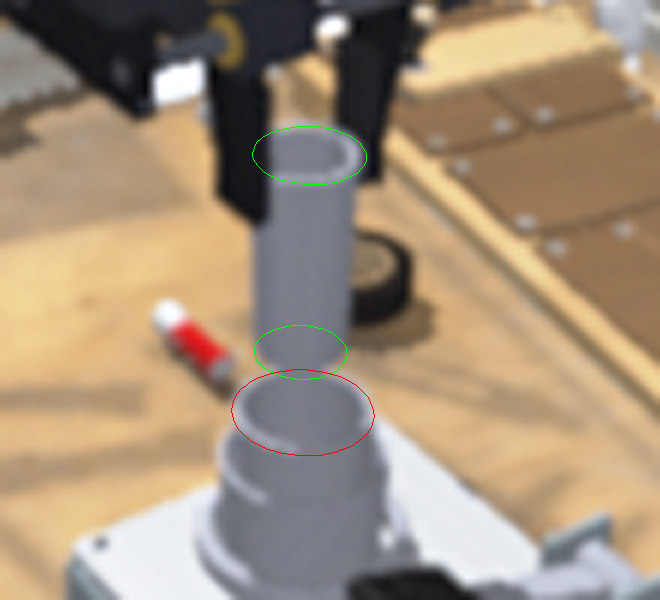

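```bash
python3 -m crank '{"dp":[[0.1,0.2,0],[0,0,1],[0,0,1.5],[0,0,1.7],[0,0,1.7],[0,0,1.5],[0,0,0.8],[0,0,0]],"delta_rot":[[0,0,0],[0,0,0],[0,0,0],[0,0,0],[0,0,0],[0,0,0],[0,0,0],[0,0,0]]}'
```

```text
time: 20.0
position: [0.5357, 0.0087, 0.1391]
tool_rot: [3.135, 0.204, -0.004]
ft_force: [0.1, -0.0, -0.6]
grip_width: 0.419
```

```bash
python3 -m crank '{"dp":[[0,0,0.1],[0,0,0],[0,0,0],[0,0,0],[0,0,0],[0,0,-0.5],[0,0,-3],[0,0,-3]],"delta_rot":[[0,0,0],[0,0,0],[0,0,0],[0,0,0],[0,0,0],[0,0,0],[0,0,0],[0,0,0]]}' 8.7
python3 - <<'E'
from h import *
cv2.imwrite("pics/s11f.png",ctrl.get_image("side"))
s=cv2.imread("pics/s11f.png");f=6
cv2.imwrite("pics/s11.png",cv2.resize(s[160:260,290:410],None,fx=f,fy=f,interpolation=cv2.INTER_CUBIC))
E
```

```text
time: 20.8
position: [0.5359, 0.0086, 0.2051]
tool_rot: [3.135, 0.204, -0.003]
ft_force: [0.5, 0.1, 0.8]
grip_width: 0.979
```

View pics/s11.png

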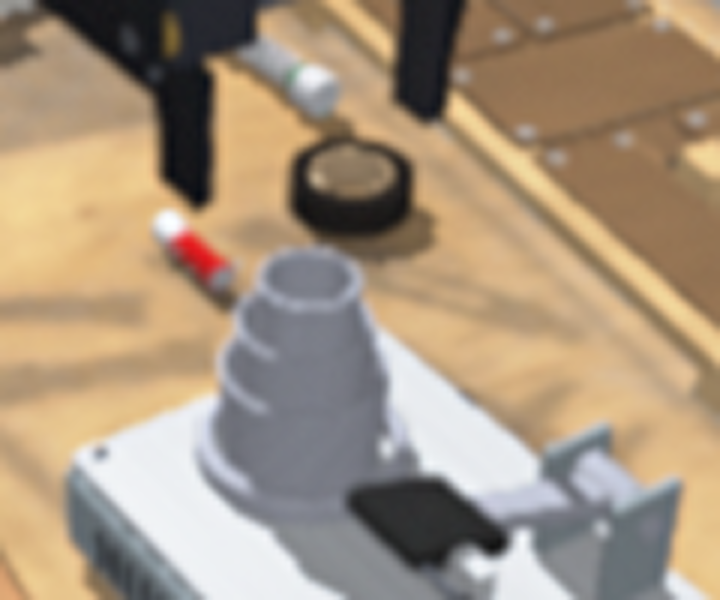

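The small cup is nested and stands proud of the medium, all upright. Now the lever: close the fingers and move above the paddle.

```bash
python3 -m crank '{"dp":[[-0.5,1.5,0],[-1,3.6,0],[-1,3.6,0],[-0.4,1.5,0],[0,0,0],[0,0,0],[0,0,0],[0,0,0]],"delta_rot":[[0,0,0],[0,0,0],[0,0,0],[0,0,0],[0,0,0],[0,0,0],[0,0,0],[0,0,0]]}' 0 20
python3 -m crank '{"dp":[[0,0,2],[0,0,2],[0,0,1.5],[0,0,0],[0,0,0],[0,0,0],[0,0,0],[0,0,0]],"delta_rot":[[0,0,0],[0,0,0],[0,0,0],[0,0,0],[0,0,0],[0,0,0],[0,0,0],[0,0,0]]}'
cat > lv.py <<'E'
from h import *
import sys
s=ctrl.get_image("side");f=8
cv2.imwrite("pics/"+sys.argv[1]+"f.png",s)
cv2.imwrite("pics/"+sys.argv[1]+".png",cv2.resize(s[215:290,330:420],None,fx=f,fy=f,interpolation=cv2.INTER_CUBIC))
E
python3 lv.py l1
```

```text
time: 21.65
position: [0.5211, -0.0947, 0.2043]
tool_rot: [-3.134, -0.208, 0.001]
ft_force: [-0.0, 0.1, -0.7]
grip_width: 0.351
time: 22.45
position: [0.5214, -0.0963, 0.1503]
tool_rot: [-3.135, -0.204, -0.002]
ft_force: [0.9, -0.6, 0.2]
grip_width: 0.004
```

View pics/l1.png

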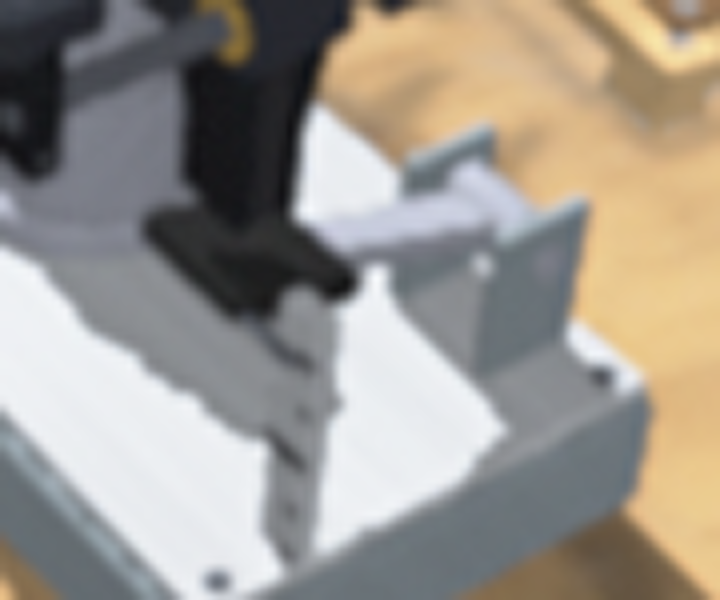

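The fingers are over the paddle's centre. The pointer is near (290,345) and the long middle mark near (290,450). I'll press down in stages.

```bash
python3 -m crank '{"dp":[[0,0,0.8],[0,0,0.6],[0,0,0.5],[0,0,0.5],[0,0,0.5],[0,0,0.4],[0,0,0.3],[0,0,0]],"delta_rot":[[0,0,0],[0,0,0],[0,0,0],[0,0,0],[0,0,0],[0,0,0],[0,0,0],[0,0,0]]}'
python3 lv.py l2
```

```text
time: 23.3
position: [0.5204, -0.0964, 0.1131]
tool_rot: [3.135, 0.204, -0.002]
ft_force: [-3.5, -0.2, 5.1]
grip_width: 0.006
```

View pics/l2.png

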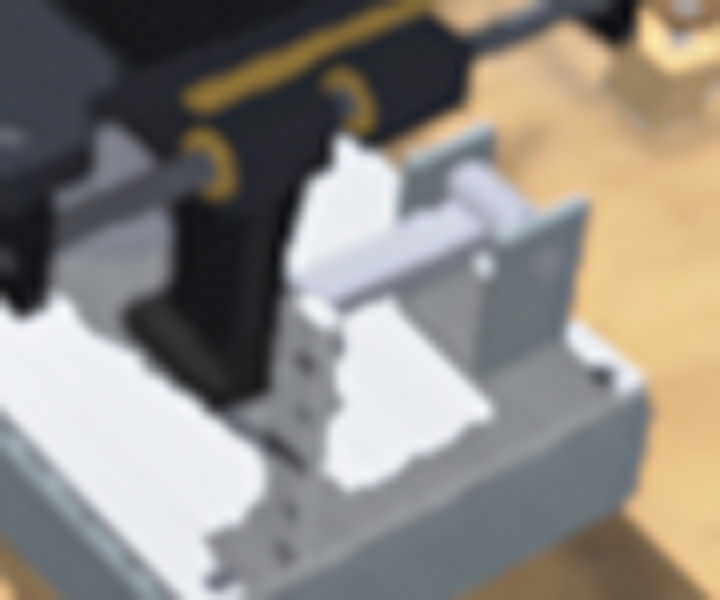

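```bash
cat > pr.py <<'E'
from h import *
c=np.array([.5469,-.0381]);y=.1325;X=np.array([np.cos(y),np.sin(y)]);Y=np.array([-X[1],X[0]])
def W(a,b,z): return [*(c+a*X+b*Y),z]
def show(P): return (((proj("side",P)-[330,215]+.5)*8).round(0)).tolist()
print("post front top/mid/bot",show([W(-.049,-.09,h) for h in(.128,.085,.05)]))
print("post front face corners",show([W(-.049,-.083,.128),W(-.049,-.097,.128),W(-.035,-.097,.128)]))
print("paddle top corners level",show([W(-.055,-.035,.091),W(-.055,-.075,.091),W(-.013,-.075,.091)]))
for a in(-.005,-.010):print("+-2mm mark",show([W(-.049,-.09,h) for h in(.105,.095,.090,.085,.08,.075,.065)]))
E
python3 pr.py
python3 -c "
import cv2
a=cv2.imread('pics/l1f.png');b=cv2.imread('pics/l2f.png')
import numpy as np
cv2.imwrite('pics/cmp.png',np.hstack([cv2.resize(i[245:290,350:380],None,fx=13,fy=13,interpolation=2) for i in(a,b)]))"
```

```text
post front top/mid/bot [[290.0, 325.0], [276.0, 461.0], [265.0, 566.0]]
post front face corners [[270.0, 307.0], [310.0, 343.0], [359.0, 319.0]]
paddle top corners level [[115.0, 313.0], [217.0, 414.0], [356.0, 345.0]]
+-2mm mark [[282.0, 399.0], [279.0, 430.0], [278.0, 446.0], [276.0, 461.0], [274.0, 477.0], [273.0, 492.0], [270.0, 522.0]]
+-2mm mark [[282.0, 399.0], [279.0, 430.0], [278.0, 446.0], [276.0, 461.0], [274.0, 477.0], [273.0, 492.0], [270.0, 522.0]]
```

View pics/cmp.png

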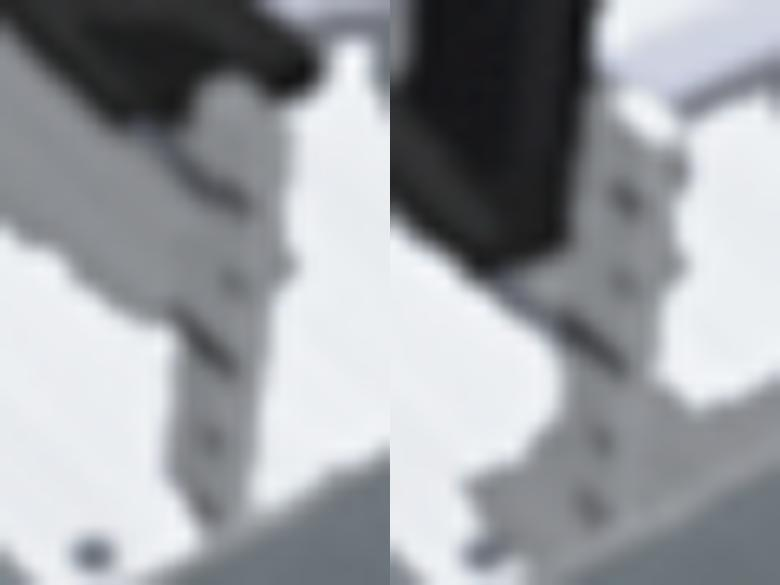

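```bash
python3 -m crank '{"dp":[[0,0,0],[0,0,0],[0,0,0],[0,0,0],[0,0,0],[0,0,0],[0,0,0],[0,0,0]],"delta_rot":[[0,0,0],[0,0,0],[0,0,0],[0,0,0],[0,0,0],[0,0,0],[0,0,0],[0,0,0]]}'
python3 lv.py l3
python3 -c "
import cv2,numpy as np
for n in('s0','s11f','l1f','l2f','l3f'):
    g=cv2.imread('pics/'+('side0' if n=='s0' else n)+'.png',0)
    print(n);print(g[262:276,359:371])
"
```

```text
time: 24.15
position: [0.5207, -0.0963, 0.1137]
tool_rot: [-3.135, -0.204, 0.001]
ft_force: [-3.6, -0.9, 4.9]
grip_width: 0.008
s0
[[229 228 229 232 229 181 132 121 121 118 125 133]
 [231 229 229 230 221 170 129 123 124 125 130 136]
 [231 230 230 228 214 164 128 122 124 126 131 140]
 [231 231 232 231 214 163 128 121 116 122 129 143]
 [229 231 232 232 209 158 127 119 105 110 124 142]
 [227 229 232 230 195 145 126 121 110 111 123 144]
 [226 227 229 220 167 124 121 124 124 124 128 150]
 [225 227 228 218 153  99 108 122 127 131 133 158]
 [226 226 228 225 164  90  82 109 124 133 135 163]
 [227 226 228 224 172 105  69  83 109 128 135 163]
 [228 228 228 215 167 120  90  75  88 118 135 170]
 [228 229 228 209 159 125 113 100  91 112 140 183]
 [228 230 230 212 161 128 124 120 115 121 142 191]
 [229 229 230 214 162 127 123 126 129 129 147 201]]
s11f
[[140 138 139 139 139 137 135 132 129 126 134 139]
 [141 140 139 138 135 132 134 133 133 133 139 139]
 [141 141 140 138 135 132 133 132 132 135 139 138]
 [140 141 141 140 136 134 133 131 124 131 138 138]
 [137 139 142 141 137 134 134 128 112 117 135
[... 1922 characters left out ...]
 28  58 114 137 136 131 128 136 139]
 [ 32  30  38  49  76 116 135 136 134 135 141 140]
 [ 40  55  77 101 114 128 135 135 134 138 142 141]
 [ 77 102 123 135 138 135 136 132 126 132 141 140]
 [104 129 143 145 141 137 136 129 113 119 135 140]
 [109 125 140 141 137 135 136 132 120 120 132 150]
 [136 121 123 124 116 123 134 135 133 135 138 162]
 [202 162 127 103  84  95 120 132 136 141 143 171]
 [236 219 174 126  83  70  91 118 134 143 145 175]
 [240 238 224 176 120  87  74  91 118 138 145 177]
 [239 240 238 210 154 119  97  81  95 128 146 185]
 [238 239 239 223 169 136 122 108  97 124 150 192]
 [238 239 239 227 173 138 133 130 124 133 146 171]
 [238 239 239 223 169 135 133 135 139 142 143 144]]
```

```bash
cat >> pr.py <<'E'
print()
def L(rho,h,b,th):
    a=th-.30 # below level positive
    return W(.05-rho*np.cos(a)+h*np.sin(-a)*-1*-1, b, .085-rho*np.sin(a)+h*np.cos(a))
for th in(0,.24,.27,.3,.33,.36):
    print(th,"topcorner",show([L(.105,.006,-.075,th)]),"botcorner",show([L(.105,.0,-.075,th)]),"ptr",show([L(.099,0,-.083,th),L(.102,0,-.083,th),L(.105,0,-.083,th)]),"TCPz contact c/f",round(L(.084,.006,-.055,th)[2]+.019,4),round(L(.099,.006,-.055,th)[2]+.019,4))
E
python3 pr.py
python3 -c "
import cv2
a=cv2.imread('pics/l1f.png');b=cv2.imread('pics/l3f.png')
import numpy as np
cv2.imwrite('pics/cmp.png',np.hstack([cv2.resize(i[235:280,340:382],None,fx=9,fy=12,interpolation=0) for i in(a,b)]))"
```

```text
post front top/mid/bot [[290.0, 325.0], [276.0, 461.0], [265.0, 566.0]]
post front face corners [[270.0, 307.0], [310.0, 343.0], [359.0, 319.0]]
paddle top corners level [[115.0, 313.0], [217.0, 414.0], [356.0, 345.0]]
+-2mm mark [[282.0, 399.0], [279.0, 430.0], [278.0, 446.0], [276.0, 461.0], [274.0, 477.0], [273.0, 492.0], [270.0, 522.0]]
+-2mm mark [[282.0, 399.0], [279.0, 430.0], [278.0, 446.0], [276.0, 461.0], [274.0, 477.0], [273.0, 492.0], [270.0, 522.0]]

0 topcorner [[248.0, 306.0]] botcorner [[240.0, 327.0]] ptr [[281.0, 344.0], [272.0, 346.0], [262.0, 348.0]] TCPz contact c/f 0.1346 0.139
0.24 topcorner [[221.0, 393.0]] botcorner [[218.0, 412.0]] ptr [[259.0, 424.0], [249.0, 429.0], [239.0, 433.0]] TCPz contact c/f 0.115 0.1159
0.27 topcorner [[219.0, 404.0]] botcorner [[216.0, 422.0]] ptr [[258.0, 434.0], [248.0, 438.0], [238.0, 443.0]] TCPz contact c/f 0.1125 0.113
0.3 topcorner [[217.0, 414.0]] botcorner [[215.0, 432.0]] ptr [[257.0, 443.0], [247.0, 448.0], [237.0, 453.0]] TCPz contact c/f 0.11 0.11
0.33 topcorner [[216.0, 424.0]] botcorner [[215.0, 442.0]] ptr [[256.0, 452.0], [246.0, 457.0], [236.0, 463.0]] TCPz contact c/f 0.1075 0.107
0.36 topcorner [[215.0, 433.0]] botcorner [[214.0, 451.0]] ptr [[256.0, 461.0], [246.0, 466.0], [236.0, 472.0]] TCPz contact c/f 0.105 0.1041
```

View pics/cmp.png

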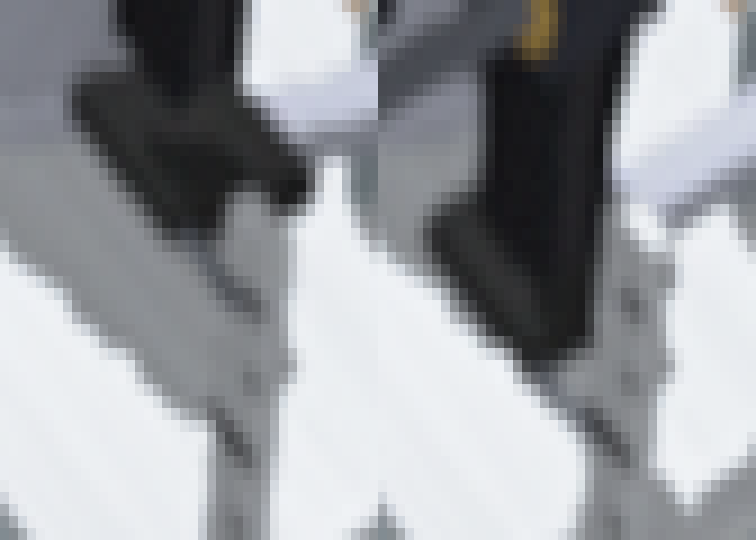

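```bash
python3 - <<'E'
import cv2,numpy as np
a=cv2.imread('pics/l1f.png');b=cv2.imread('pics/l3f.png')
cv2.imwrite('pics/bar.png',np.hstack([cv2.resize(i[230:262,363:397],None,fx=11,fy=16,interpolation=2) for i in(a,b)]))
g=cv2.cvtColor(a,6);print(g[250:265,357:371]);
E
cat > ang.py <<'E'
exec(open('pr.py').read().split('print("post')[0])
def L(rho,h,b,th):
    a=th-.30
    return W(.05-rho*np.cos(a)-h*np.sin(a), b, .085-rho*np.sin(a)+h*np.cos(a))
def sl(th,h=.005,b=-.063,r0=.02,r1=.06):
    p=proj("side",[L(r0,h,b,th),L(r1,h,b,th)]); d=p[1]-p[0]; return p.round(1).tolist(),round(float(d[1]/d[0]),3)
for th in(0,.24,.27,.3,.33,.36): print(th,sl(th))
E
python3 ang.py
```

```text
[[ 43  41  37  33  32  30  30  30  39  55  70  67  49  36]
 [ 38  43  41  35  33  32  30  39  74 107 120 115  87  50]
 [ 43  37  39  37  33  28  28  51 104 135 144 143 123  88]
 [ 71  43  35  41  38  32  35  65 116 141 146 145 139 127]
 [106  76  61  68  64  52  60  84 121 137 140 142 142 142]
 [132 117 103 100  90  79  88 110 129 137 136 138 142 143]
 [142 138 132 125 111  97  93 112 130 136 135 136 141 143]
 [144 143 142 138 128 111  93  94 113 129 134 136 141 142]
 [142 142 143 141 138 128 107  87  91 110 119 131 142 143]
 [140 141 142 142 142 138 126 103  85  87  91 109 135 142]
 [140 141 141 142 142 142 138 127 108  96  88  93 120 139]
 [143 142 141 141 142 143 143 140 131 122 115 106 123 138]
 [144 143 142 141 141 142 142 140 138 134 131 127 138 141]
 [142 143 143 142 141 141 137 135 135 135 135 136 141 141]
 [140 143 144 144 142 141 136 135 134 134 135 137 142 141]]
0 ([[388.0, 243.5], [373.7, 246.2]], -0.184)
0.24 ([[387.0, 245.6], [371.5, 252.3]], -0.43)
0.27 ([[386.9, 245.9], [371.3, 253.0]], -0.458)
0.3 ([[386.8, 246.1], [371.2, 253.7]], -0.486)
0.33 ([[386.7, 246.4], [371.1, 254.4]], -0.514)
0.36 ([[386.7, 246.6], [371.0, 255.1]], -0.541)
```

View pics/bar.png

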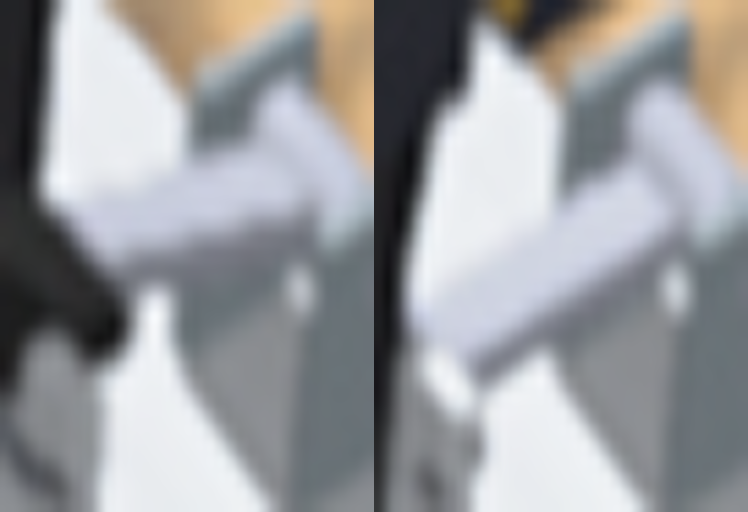

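```bash
cat > bar.py <<'E'
import cv2,numpy as np,sys
exec(open('ang.py').read().split('for th')[0])
from scipy.interpolate import CubicSpline
def slope(fn,pred,c0=374,c1=386):
    g=cv2.imread(fn,0).astype(float);X=[];E=[];E2=[]
    for c in range(c0,c1):
        y0=np.interp(c,[pred[1][0],pred[0][0]],[pred[1][1],pred[0][1]])
        r=np.arange(int(y0)-6,int(y0)+8)
        s=CubicSpline(r,g[r,c]);t=np.linspace(y0-4,y0+5,400);d=s(t,1)
        X.append(c);E.append(t[d.argmin()])
        # upper edge: 
    p=np.polyfit(X,E,1);res=np.array(E)-np.polyval(p,X);k=abs(res)<.8
    p=np.polyfit(np.array(X)[k],np.array(E)[k],1)
    return p[0],np.round(E,1).tolist(),np.round(p@[380,1],2)
for fn,th in[x.split(':') for x in sys.argv[1:]]:
    th=float(th);pr,s=sl(th);print(fn,slope('pics/'+fn,pr),"pred",s,np.interp(380,[pr[1][0],pr[0][0]],[pr[1][1],pr[0][1]]))
E
python3 bar.py side0.png:0 s11f.png:0 l1f.png:0 l2f.png:.28 l3f.png:.28
```

```text
side0.png (np.float64(-0.18108207581891592), [245.6, 245.2, 245.2, 245.2, 245.1, 244.8, 244.4, 244.2, 244.2, 244.2, 243.8, 243.5], np.float64(244.53)) pred -0.184 245.0104895104895
s11f.png (np.float64(-0.17473053262526847), [245.6, 245.3, 245.2, 245.2, 245.0, 244.7, 244.3, 244.2, 244.2, 244.2, 244.3, 240.5], np.float64(244.53)) pred -0.184 245.0104895104895
l1f.png (np.float64(-0.18447342131552164), [245.6, 245.2, 245.3, 245.2, 245.1, 244.7, 244.3, 244.2, 244.2, 244.1, 243.8, 243.4], np.float64(244.51)) pred -0.184 245.0104895104895
l2f.png (np.float64(-0.44129116497537), [251.1, 250.4, 250.1, 249.6, 249.2, 249.0, 248.3, 248.0, 247.4, 247.1, 246.4, 246.2], np.float64(248.34)) pred -0.468 249.12884615384615
l3f.png (np.float64(-0.4556452319610208), [251.0, 250.4, 250.1, 249.5, 249.1, 248.7, 248.3, 247.7, 247.3, 246.9, 246.3, 246.0], np.float64(248.21)) pred -0.468 249.12884615384615
```

The lever bar's slope and shift put the lever at about 0.26 rad, and the TCP height gives about 0.265. The pointer is slightly above the mark, so I'll press about 3.5 mm more.

```bash
python3 -m crank '{"dp":[[0,0,0.1],[0,0,0.1],[0,0,0.1],[0,0,0.05],[0,0,0],[0,0,0],[0,0,0],[0,0,0]],"delta_rot":[[0,0,0],[0,0,0],[0,0,0],[0,0,0],[0,0,0],[0,0,0],[0,0,0],[0,0,0]]}'
python3 lv.py l4;python3 bar.py l4f.png:.3; python3 -c "
import cv2
print(cv2.imread('pics/l4f.png',0)[264:276,355:369])
from bench import ctrl
print(ctrl.get_state()['position'])"
cat > /dev/null; python3 -c "
exec(open('ang.py').read().split('for th')[0])
for th in(0,.24,.26,.28,.3,.32):
    p,s=sl(th);print(th,s,np.interp(380,[p[1][0],p[0][0]],[p[1][1],p[0][1]])-245.01)"
```

```text
time: 25.0
position: [0.5208, -0.0963, 0.1103]
tool_rot: [-3.135, -0.204, 0.0]
ft_force: [-5.3, -1.3, 5.6]
grip_width: 0.009
l4f.png (np.float64(-0.47219447219446303), [251.4, 251.1, 250.4, 250.1, 249.6, 249.3, 248.7, 248.3, 247.7, 247.3, 246.7, 246.3], np.float64(248.68)) pred -0.486 249.4128205128205
[[ 37  42  42  37  32  30  30  39  70 116 134 136 135 138]
 [ 52  33  32  32  29  38  54  76 102 127 136 133 127 133]
 [103  50  32  37  49  75 104 122 131 135 137 130 114 119]
 [174 119  85  76  89 113 134 141 137 135 136 131 119 120]
 [230 207 168 128 121 128 135 133 119 123 134 135 133 133]
 [240 240 229 182 141 124 127 131 106 100 120 132 137 142]
 [239 241 240 227 181 135 125 142 122  87  92 118 134 142]
 [238 238 240 239 227 180 136 128 118  96  76  90 119 139]
 [238 238 239 240 239 228 179 127 107 111  96  82  95 127]
 [237 237 238 239 240 240 228 178 134 126 124 108  97 123]
 [236 237 238 238 239 241 241 217 163 137 134 130 124 134]
 [236 236 237 239 239 241 240 218 166 137 134 136 139 143]]
[ 0.52079303 -0.0962748   0.11028627]
0 -0.184 0.0004895104895012992
0.24 -0.43 3.6158064516129116
0.26 -0.449 3.9061290322580646
0.28 -0.468 4.118846153846164
0.3 -0.486 4.402820512820512
0.32 -0.505 4.71165605095544
```

View pics/l4.png

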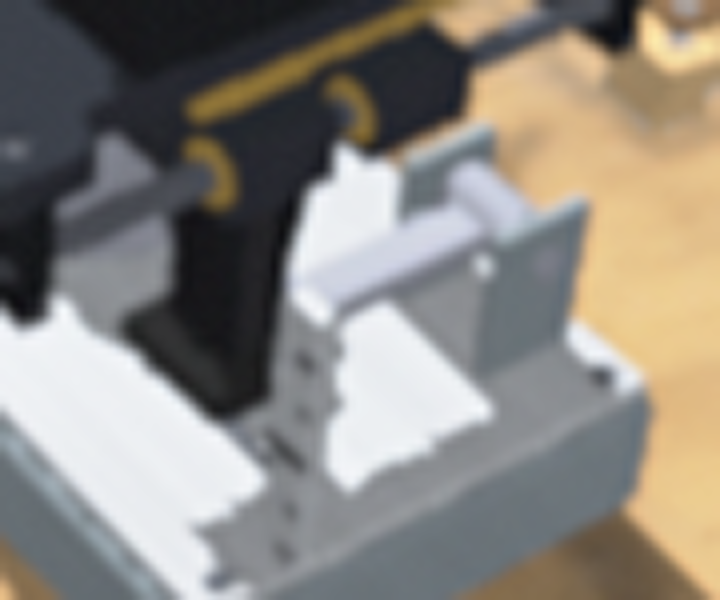

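Four cues put the lever just short of level:
- Bar slope: about 0.285 rad.
- Bar shift: about 0.283 rad.
- TCP height: about 0.297 rad.
- Pointer line: about 0.29 rad.

I'll press 1 mm more.

```bash
python3 -m crank '{"dp":[[0,0,0.1],[0,0,0],[0,0,0],[0,0,0],[0,0,0],[0,0,0],[0,0,0],[0,0,0]],"delta_rot":[[0,0,0],[0,0,0],[0,0,0],[0,0,0],[0,0,0],[0,0,0],[0,0,0],[0,0,0]]}'
python3 lv.py l5;python3 bar.py l5f.png:.3; python3 -c "
import cv2
from bench import ctrl
print(cv2.imread('pics/l5f.png',0)[266:275,358:367])
cv2.imwrite('pics/t12.png',ctrl.get_image('top'))"
python3 -m crank '{"dp":[[0,0,0],[0,0,0],[0,0,0],[0,0,0],[0,0,0],[0,0,0],[0,0,0],[0,0,0]],"delta_rot":[[0,0,0],[0,0,0],[0,0,0],[0,0,0],[0,0,0],[0,0,0],[0,0,0],[0,0,0]]}'
python3 lv.py l6;python3 bar.py l6f.png:.3
```

```text
time: 25.85
position: [0.5209, -0.0963, 0.1094]
tool_rot: [-3.135, -0.204, 0.0]
ft_force: [-4.9, -0.9, 5.2]
grip_width: 0.007
l5f.png (np.float64(-0.5087105876579469), [251.9, 251.3, 251.0, 250.3, 249.9, 249.4, 248.9, 248.3, 247.8, 247.4, 246.8, 246.3], np.float64(248.84)) pred -0.486 249.4128205128205
[[ 42  46  65  86 108 119 130 136 131]
 [ 77  80 106 123 134 134 134 137 132]
 [117 107 125 138 133 119 123 134 135]
 [171 128 123 138 142 112 100 120 133]
 [224 172 131 144 175 145  93  91 117]
 [239 223 171 145 169 154 108  77  90]
 [240 239 223 173 144 127 116  97  82]
 [239 240 239 223 168 124 122 123 109]
 [238 239 241 240 211 153 131 132 131]]
time: 26.75
position: [0.5209, -0.0963, 0.1094]
tool_rot: [-3.135, -0.204, 0.0]
ft_force: [-4.4, -0.8, 6.0]
grip_width: 0.003
l6f.png (np.float64(-0.5087105876579532), [251.9, 251.3, 251.0, 250.3, 250.0, 249.4, 248.8, 248.4, 247.8, 247.3, 246.8, 246.3], np.float64(248.86)) pred -0.486 249.4128205128205
```

View pics/t12.png

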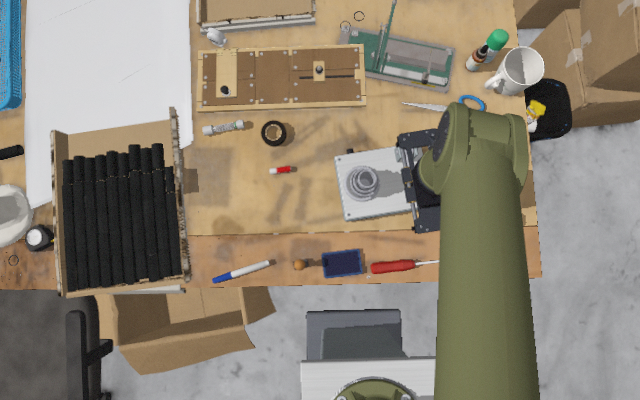

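View pics/l6f.png

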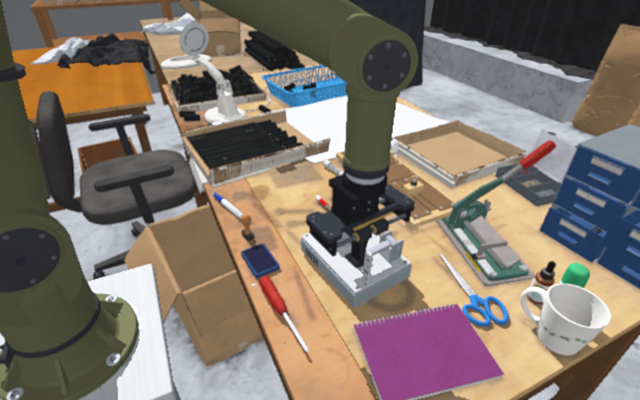

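All cues now centre on about 0.30 rad: shift 0.295, slope 0.32, TCP height 0.306. The force and pose are steady. The top view shows the cups nested at (361,183), with the battery, tape, gauge and stamp in their original pixels.

```bash
python3 -c "
from bench import ctrl
print(ctrl.close_job())"
```

```text
the job is handed in; nothing more can be done
None
```

The shaker is loaded and the job is handed in. The large cup stands in the holder ring with the medium and small cups nested inside it. After that I pressed the run lever down with the closed fingers, and they are still holding it there. The whole run took about 27 s of the 72 s allowed.

- **Cups:** the side view showed each cup upright and proud of the one below. The medium rim measured 113.7 mm against the expected 114.5 mm. I judged the small cup's seating only from the picture and its release height.
- **Lever:** the estimates gather around the target 0.30 rad: 0.295 from the bar's shift in the picture, 0.306 from the tool height and 0.32 from the bar's slope. The slope reads slightly high and is the noisiest. An earlier look put the pointer on the mark when the lever was really at about 0.26 rad. I therefore set the final position by the lever bar and the tool height, not by the pointer. The upward push of about 5–6 N matches the spring.
- **Other items:** in the last top view the battery, stamp, tape roll and plug gauge were where they started. This was checked by eye only.

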